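# Proof-pull the mixing bowl's lock pin

## Robot

A 6-joint arm with a two-finger parallel gripper is mounted at the origin on the work surface. World frame = base frame: x ahead of the robot, y to its left, z up, the work surface at z = 0. Lengths are in mm, angles in rad, forces in N, time in s.
With the tool pointing down it reaches from about 275 to 750 mm from the base axis. Payload 10.2 kg.
Tool frame: the origin (TCP) lies midway between the tips of the shut fingers; the grasp point (between the pads) lies 19 mm behind it (ctrl.tcp_to_grasp is the z of the grasp point in the tool frame, in mm); z points along the fingers, y is the direction in which the jaws open and shut (so a half turn about z gives the same grasp; the last joint's range is limited). The gripper opens to 85 mm and grips with 20 to 120 N. Pads are 22 mm wide; open, the fingers measure 114 mm over their backs; the gripper's body (76 mm by 85 mm) begins 54 mm behind the grasp point. The pads swing forward as they close: fully open they stand 13 mm farther back than shut.
Start: joints at [-1.379, 0.313, 1.498, -0, 1.331, -0.223], TCP at [211.567, -480.49, 231.294] pointing down, gripper open.
Joint ranges: [-2.94, 2.94], [-0.97, 2.17], [0.19, 2.56], [-1.23, 4.37], [0.02, 3.11], [-2.88, 2.88]. Speed limits (rad/s): [2.39, 2.39, 3.01, 3.14, 3.14, 3.14].

## Interface

Orientations are given as a unit quaternion [w, x, y, z].
In Python, from rig import sensors, capture, order, ctrl gives the robot as it stands. The module is installed in compiled form; this text tells all that it offers.
- The arm moves only by the tool play_rows, never from a script. Its argument "deltas" is a list of rows, each a list of 7 numbers: the shift along the world's x, y, z in units of 40 mm (1.0 is 40 mm), then the turn, a rotation vector about the world's x, y, z in units of 6 degrees (1.0 is 6 degrees), then the opening, from -1 (shut) to 1 (fully open). A call has 1 to 8 rows; each row shifts and turns the commanded pose from where the row before left it; what a row does not reach is not made up. A row lasts 1/12 s, in which the tool goes at most 41.7 mm and 7.16 degrees, less where a joint would pass 70% of its speed; a pose out of reach is approached as far as the arm can. A call is refused whole if a number of a shift passes 1 or a number of a turn 1, either way. A call with a gripper value outside its range is refused whole. The fingers move at their own pace and stop on an object; "squeeze" is the grip in N (left out, the last holds). Time passes only in rows, so rows that do not move let the fingers close. It gives the time, the measured TCP pose, the force and the opening at its end, in the units of the state.
- sensors.sense(): the state, without advancing time (a new reading comes with each control period).
- capture(name): name is "side" or "top"; returns a dict with "pixels" (480x640x3 uint8, red, green, blue), "z_map" (480x640 float32, mm along the optical axis (not along the pixel's ray), 0 where there is no reading), "fx", "fy", "cx", "cy" (pixels), "eye" and "rotation" of the camera in the world. Camera axes: x right, y down, z forward; pixel columns grow to the right and rows downward; lengths in mm; the calibration is good to about 2 mm. A picture is of the moment at which its call begins.
- order.finish_job(): hands the job in, once; it reports no verdict.
The state is a dict: "time_s": time; "joints": joint angles; "dq": joint speeds; "tau": joint torques, N m; "eef_pos": TCP position; "ee_rot": TCP orientation; "force": force on the tool from outside, world axes, zero at the start; "wrist_torque": the same for the moment, N m; "grip_width": opening from 0.0 (shut) to 1.0 (fully open).
Only numpy, scipy, OpenCV 4.12 (cv2) and the standard library are available. Lean on these libraries where they do the work, as an engineer would, in place of code of your own. Each camera call takes 0.05 s, during which the arm holds its last target. There are 200 camera calls.

## Task

The steel mixing bowl is held in its cradle by a mushroom-headed lock pin; prove that it holds. Grip the pin's knob, pull it straight up slowly with steadily rising force to about 14 N (it gives about 16 mm on its spring; never pull beyond 18 N), hold that pull still for about a second, then ease it slowly back down until fully home and let go. Do not touch the plain guide stud on the bowl's other side, and leave the spare pin in its white block where it is.

Things in the scene. Friction and masses are not known exactly. Their poses are not given: they have to be found in the camera images.
- lock_pin (a joint): How far the lock pin is pulled up out of its seat, in m: 0 = fully home, stop at 0.035. A spring holds it down: it stays home up to about 6 N of upward pull, then gives about 2 mm more per newton (10 N = 8 mm, 14 N = 16 mm, 18 N = 24 mm). Let go while raised, it snaps down.
- lock_knob (a point): Grip point on the axis of the lock pin's black round knob; rises with the pin. Knob 43 mm tall: straight waist 24 mm in diameter, 28 mm high, below a mushroom cap 36 mm in diameter. The point is in the waist, 21 mm below the top, 22 mm above the foot, 68 mm above the bench when home. The foot sits on a dark bush (30 mm diameter) on one of the bowl's two lugs. Grip it in any yaw.
- stud: Guide stud on the bowl's other lug, 290 mm from the lock pin: plain bare steel post, 18 mm diameter, 32 mm tall, no cap. Origin: centre of its foot, 46 mm above the bench. Fixed; not to be touched. The bowl (186 mm across, rim 97 mm above the bench) is centred midway between stud and lock pin; bowl and cradle (370 mm long along that line) are fixed.
- spare_knob (a point): Point in the knob of a spare lock pin, same knob as the lock pin's, standing in a loose white plastic block (60 x 60 x 30 mm) on the bench beside the bowl, 140 to 180 mm from its centre; the point is 52 mm above the bench, on the knob's axis, top at 73 mm. To be left in place.

How it is judged (in metres and radians):
On the way:
1. the lock pin is held still, pulled up with 10 to 18 N (8 to 24 mm), for half a second (value of joint lock_pin between 0.008 and 0.024 m and velocity of joint lock_pin between -0.01 and 0.01 m/s), for 0.5 s.
At the end, for the whole second after the job is handed in: The lock pin is fully home again (within 3 mm) and released; the spare pin is within 20 mm of where it was; the stud is not touched (value of joint lock_pin below 0.003 m and contact force between stud and the fingers below 1 N and distance of spare_knob from where it was at the start of the episode below 0.02 m).
It fails at once if the lock pin is pulled beyond about 18 N (more than 25 mm) (value of joint lock_pin above 0.025 m).
It fails at once if the lock pin is snatched up, faster than 0.12 m/s (velocity of joint lock_pin above 0.12 m/s).
It fails at once if the lock pin is let snap down, faster than 0.2 m/s (velocity of joint lock_pin below -0.2 m/s).
It fails at once if the guide stud is pushed or gripped (contact force between stud and the fingers above 2 N).
It fails at once if the spare pin is moved more than 20 mm (distance of spare_knob from where it was at the start of the episode above 0.02 m).
It also fails if it takes over 38 s, if anything falls off the work surface, if the arm or the gripper's body presses on something with over 40 N, if the wrist force passes 120 N, or if a joint passes its speed limit or range.

## Working session

There is one attempt and no reset: what is moved stays moved. The work goes in short steps, Python scripts to look and compute and a tool call to move; the robot and the scene stay as the last step left them, time stands still between calls to the robot, and variables do not carry over. Pictures are saved under pics/ and viewed, about 8 in all and at most 12, crops included, and the job is handed in when it is done.

Besides the shell and the picture viewer there is one more tool, called by a JSON object that holds its "op" and its "data". play_rows: Moves the arm, as the interface text tells. Its arguments: {"type":"object","properties":{"deltas":{"type":"array","items":{"type":"array","items":{"type":"number"}}},"squeeze":{"type":"number"}},"required":["deltas"]}

```bash
mkdir -p pics
python3 - <<'E'
from rig import sensors,capture,ctrl
import cv2,numpy as np
for n in("top","side"):
    c=capture(n); cv2.imwrite(f"pics/{n}0.png",c["pixels"][:,:,::-1]); np.savez(f"{n}0.npz",**c)
    print(n,c["eye"],c["rotation"],c["fx"],c["cx"],c["cy"])
s=sensors.sense();print(s["time_s"],s["eef_pos"],s["ee_rot"],s["force"],s["grip_width"],ctrl.tcp_to_grasp)
E
```

```text
top [478.4785718   19.9024897  746.71976988] [-0.06946233  0.71073983 -0.69678544  0.06718572] 456.4009227002549 318.6448861019804 242.74778140497935
side [ 377.61660156 -468.50808686  737.93631596] [-0.3466249   0.91823555 -0.17904464  0.06810046] 569.9663561517508 323.7206386387415 235.8642011977866
0.1 [ 211.50715713 -480.26621416  230.78924586] [-5.86424624e-04  9.78571882e-01  2.05904659e-01  1.20361512e-05] [0.29488132 0.67734    0.49410791] 1.001937174609573 -18.700000000000003
```

View pics/top0.png

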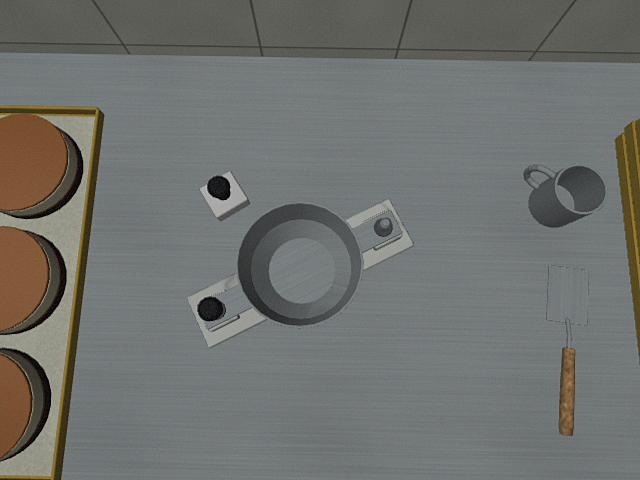

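View pics/side0.png

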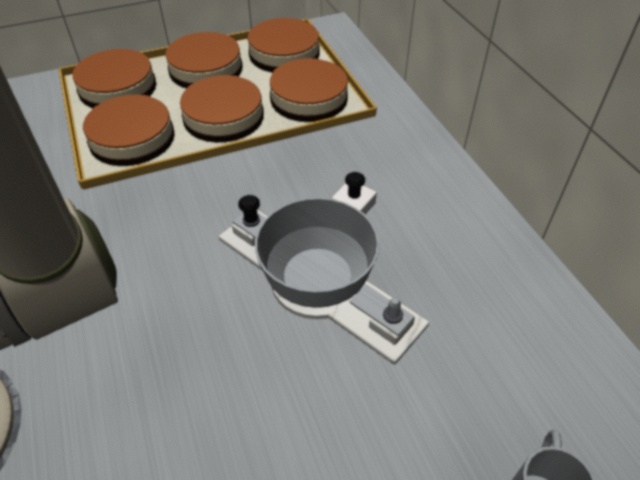

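The top view shows the lock pin at about (211,309), on the cradle's left lug, the spare in its white block at (219,188), the stud at (384,226) and the bowl centre at (300,265). The side view shows the lock cap at about (249,202) and the spare cap at (355,180).

```bash
cat > h.py <<'E'
import numpy as np,cv2
from scipy.spatial.transform import Rotation as R
def M(c):
    q=np.array(c["rotation"],float)
    return R.from_quat(q[[1,2,3,0]]).as_matrix() if q.size==4 else q
def ray(c,u,v,z):
    d=M(c)@np.array([(u-c["cx"])/c["fx"],(v-c["cy"])/c["fy"],1.]); e=np.array(c["eye"]); return e+d*(z-e[2])/d[2], d
def blobs(c,roi,thr=45):
    x0,y0,x1,y1=roi; m=(c["pixels"][y0:y1,x0:x1].max(2)<thr).astype(np.uint8)
    n,l,s,ce=cv2.connectedComponentsWithStats(m); i=1+np.argmax(s[1:,4]); return ce[i]+[x0,y0],s[i]+[x0,y0,0,0,0],(l==i)
E
python3 - <<'E'
from h import *
t=dict(np.load("top0.npz"));s=dict(np.load("side0.npz"))
def pts(c,roi,lo,hi):
    x0,y0,x1,y1=roi;v,u=np.mgrid[y0:y1,x0:x1];z=c["z_map"][y0:y1,x0:x1]
    p=np.stack([(u-c["cx"])/c["fx"]*z,(v-c["cy"])/c["fy"]*z,z],-1)[z>0]@M(c).T+c["eye"]
    return p[(p[:,2]>lo)&(p[:,2]<hi)]
for nm,rt,rs,zt in(("lock",(190,288,232,330),(230,185,268,225),89),("spare",(200,168,238,207),(340,165,372,200),73)):
    for c,r in((t,rt),(s,rs)):
        ce,st,_=blobs(c,r); p=pts(c,r,zt-14,zt+8)
        print(nm,ce,st,ray(c,*ce,zt-8)[0].round(1),"depth",len(p),p.min(0).round(),p.max(0).round(),p.mean(0).round(1))
p=pts(t,(360,205,408,245),65,95);print("stud",len(p),p.min(0),p.max(0))
p=pts(t,(230,195,370,335),92,102);(cx,cy),r=cv2.minEnclosingCircle(p[:,:2].astype(np.float32));print("bowl",cx,cy,r)
print("studray",ray(t,384,222,78)[0])
E
```

```text
lock [209.9248927  308.75751073] [198 297  25  24 466] [508.6 178.6  81. ] depth 487 [492. 161.  78.] [527. 197.  91.] [509.  177.8  86.9]
lock [249.33842239 208.33333333] [239 196  20  28 393] [507.3 166.7  81. ] depth 347 [492. 113.  79.] [527. 192.  97.] [509.1 168.9  87.7]
spare [218.97596154 187.52403846] [208 176  22  24 416] [696.8 180.6  65. ] depth 409 [681. 165.  62.] [715. 199.  76.] [696.9 180.8  70.6]
spare [354.42675159 183.63375796] [346 173  18  25 314] [694.6 171.1  65. ] depth 279 [681. 161.  60.] [715. 197.  76.] [696.3 175.4  71. ]
stud 115 [634.88948804 -85.99890685  65.01327362] [652.74128452 -68.37385149  80.35669683]
bowl 576.8544311523438 51.40330123901367 92.78182983398438
studray [643.30196694 -74.39974495  78.        ]
```

Triangulation agrees with the given dimensions. The lock is at about (509.5, 178.8) and the stud at (644, -77), 289 mm apart, and their midpoint matches the bowl centre. The spare is at (698, 182). I'll set the jaw axis tangential to the bowl at 27.6°, which is a turn of +93.8°.

{"op": "play_rows", "data": {"deltas": [[0.41,0.9,0,0,0,0.87,1],[0.41,0.92,0,0,0,0.87,1],[0.41,0.92,0,0,0,0.87,1],[0.41,0.92,0,0,0,0.87,1],[0.41,0.92,0,0,0,0.87,1],[0.41,0.92,0,0,0,0.87,1],[0.41,0.92,0,0,0,0.87,1],[0.41,0.92,0,0,0,0.87,1]]}}

```text
time_s: 0.77
eef_pos: [342.9, -184.9, 231.2]
ee_rot: [-0.0, 0.84, 0.543, 0.0]
force: [0.2, -0.7, 0.5]
grip_width: 1.003
```

{"op": "play_rows", "data": {"deltas": [[0.41,0.92,0,0,0,0.87,1],[0.41,0.92,0,0,0,0.87,1],[0.41,0.92,0,0,0,0.87,1],[0.41,0.92,0,0,0,0.87,1],[0.41,0.92,0,0,0,0.87,1],[0.41,0.92,0,0,0,0.87,1],[0.41,0.92,0,0,0,0.87,1],[0.41,0.92,0,0,0,0.87,1]]}}

```text
time_s: 1.43
eef_pos: [474.2, 109.7, 231.1]
ee_rot: [-0.0, 0.591, 0.807, -0.0]
force: [0.9, -1.1, 0.8]
grip_width: 1.003
```

{"op": "play_rows", "data": {"deltas": [[0.41,0.92,0,0,0,0.87,1],[0.41,0.9,0,0,0,0.87,1],[0,0,0,0,0,0,1],[0,0,0,0,0,0,1]]}}

```text
time_s: 1.77
eef_pos: [506.6, 181.7, 230.4]
ee_rot: [-0.001, 0.516, 0.857, -0.001]
force: [0.0, 0.4, -0.0]
grip_width: 1.0
```

Run:
```python
from h import *
from rig import sensors
s=sensors.sense();q=s["ee_rot"];m=M({"rotation":q})
print(s["time_s"],s["eef_pos"],s["joints"],s["force"],"z",m[:,2],"yang",np.degrees(np.arctan2(m[1,1],m[0,1])))
d=np.array([509.5,178.8,50])-s["eef_pos"];print(d,d/40)
```

```text
1.7667 [506.62460349 181.65756138 230.35718229] [ 1.26516155e-01  3.43621303e-01  1.45794564e+00 -7.91514744e-05
  1.34163255e+00 -3.59954076e-01] [ 0.01720649  0.36803752 -0.00478214] z [-1.58426980e-03 -2.79215265e-04 -9.99998706e-01] yang 27.873746464181746
[   2.87539651   -2.85756138 -180.35718229] [ 0.07188491 -0.07143903 -4.50892956]
```

{"op": "play_rows", "data": {"deltas": [[0.07,-0.07,-0.3,0,0,0,1],[0,0,-0.6,0,0,0,1],[0,0,-0.6,0,0,0,1],[0,0,-0.6,0,0,0,1],[0,0,-0.5,0,0,0,1],[0,0,-0.3,0,0,0,1],[0,0,0,0,0,0,1],[0,0,0,0,0,0,1]]}}

```text
time_s: 2.43
eef_pos: [509.4, 176.6, 115.5]
ee_rot: [-0.0, 0.518, 0.855, -0.0]
force: [0.1, 0.4, 0.2]
grip_width: 1.001
```

Run:
```python
from h import *
from rig import sensors,capture
s=sensors.sense()
t=capture("top");c=capture("side")
a=t["pixels"][210:410,110:310];b=c["pixels"][110:310,150:350]
cv2.imwrite("pics/a1.png",cv2.resize(np.hstack([a,b]),(800,400),interpolation=cv2.INTER_CUBIC)[:,:,::-1])
d=np.array([509.5,178.8,50])-s["eef_pos"];print(s["force"],d,d/40)
```

```text
[0.11010018 0.37753326 0.15368446] [  0.0978215    2.22842656 -65.50403639] [ 0.00244554  0.05571066 -1.63760091]
```

View pics/a1.png

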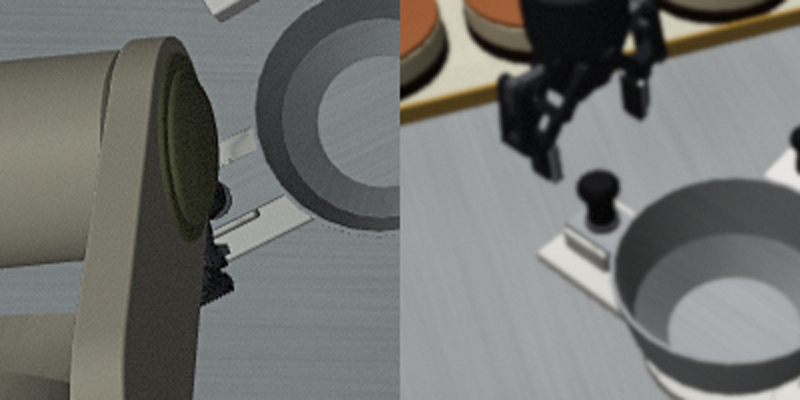

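The crop shows the fingers above and either side of the lock knob (right half, knob at (598,190)), and they clear the bowl rim. I'll descend and close slowly.

{"op": "play_rows", "data": {"deltas": [[0,0.05,-0.3,0,0,0,1],[0,0,-0.35,0,0,0,1],[0,0,-0.35,0,0,0,1],[0,0,-0.3,0,0,0,1],[0,0,-0.2,0,0,0,1],[0,0,-0.1,0,0,0,1],[0,0,0,0,0,0,1],[0,0,0,0,0,0,1]]}}

```text
time_s: 3.2
eef_pos: [510.0, 179.5, 52.0]
ee_rot: [0.0, 0.517, 0.856, 0.0]
force: [0.3, 0.4, -0.2]
grip_width: 1.003
```

Run:
```python
from h import *
from rig import sensors,capture
s=sensors.sense()
c=capture("side")
cv2.imwrite("pics/a2.png",cv2.resize(c["pixels"][130:280,170:370],(800,600),interpolation=cv2.INTER_CUBIC)[:,:,::-1])
d=np.array([509.5,178.8,50])-s["eef_pos"];print(s["force"],d)
```

```text
[ 0.33218236  0.42234573 -0.18776879] [-0.48911379 -0.70539351 -2.02369222]
```

View pics/a2.png

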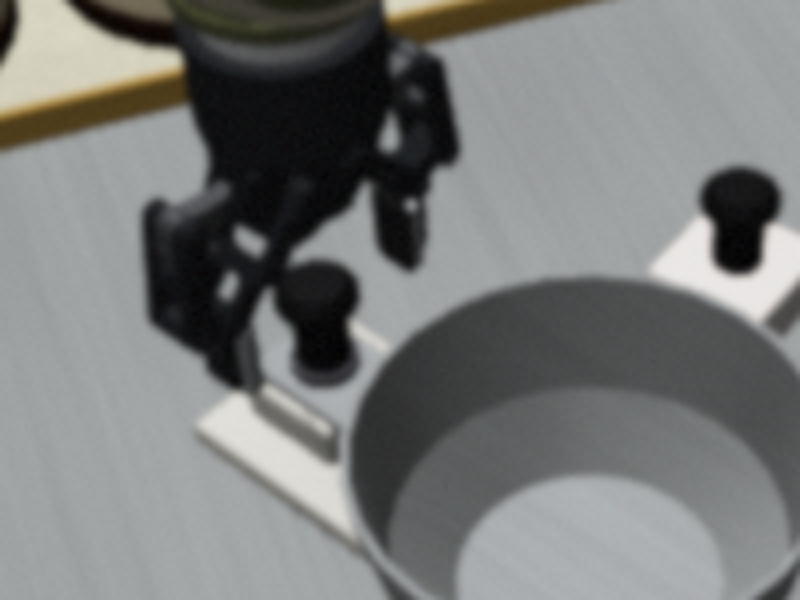

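The fingers straddle the waist, with the knob at (318,320) between them, and are clear of the rim. I'll go down 2 mm and close gently.

{"op": "play_rows", "data": {"deltas": [[0,0,-0.05,0,0,0,1],[0,0,0,0,0,0,-1],[0,0,0,0,0,0,-1],[0,0,0,0,0,0,-1],[0,0,0,0,0,0,-1],[0,0,0,0,0,0,-1],[0,0,0,0,0,0,-1],[0,0,0,0,0,0,-1]], "squeeze": 25}}

```text
time_s: 3.92
eef_pos: [509.0, 179.2, 49.6]
ee_rot: [-0.001, 0.517, 0.856, -0.001]
force: [-4.6, -2.9, 6.1]
grip_width: 0.404
```

{"op": "play_rows", "data": {"deltas": [[0,0,0,0,0,0,-1],[0,0,0,0,0,0,-1],[0,0,0,0,0,0,-1],[0,0,0,0,0,0,-1]]}}

```text
time_s: 4.25
eef_pos: [509.0, 179.2, 49.6]
ee_rot: [-0.001, 0.517, 0.856, -0.001]
force: [-4.8, -2.8, 6.3]
grip_width: 0.404
```

Run:
```python
from h import *
from rig import capture
c=capture("side")
cv2.imwrite("pics/a3.png",cv2.resize(c["pixels"][160:250,200:320],(800,600),interpolation=cv2.INTER_CUBIC)[:,:,::-1])
```

```text
(no output)
```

View pics/a3.png

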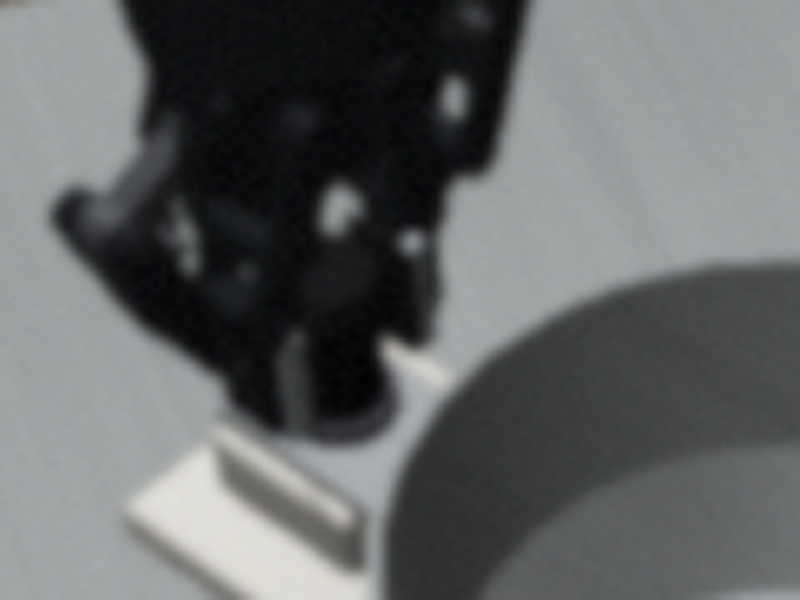

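The pads stopped at 34 mm, so they are on the cap's edge: part-open pads stand about 5 mm higher. I'll open a bit, lower about 5.5 mm and regrip.

{"op": "play_rows", "data": {"deltas": [[0,0,0,0,0,0,0.3],[0,0,0,0,0,0,0.3],[0,0,0,0,0,0,0.3],[-0.02,-0.01,-0.07,0,0,0,0.3],[0,0,-0.07,0,0,0,0.3],[0,0,0,0,0,0,0.3],[0,0,0,0,0,0,0.3]]}}

```text
time_s: 4.88
eef_pos: [508.6, 179.1, 43.4]
ee_rot: [-0.0, 0.517, 0.856, -0.0]
force: [-0.6, 0.8, 0.2]
grip_width: 0.653
```

{"op": "play_rows", "data": {"deltas": [[0,0,0,0,0,0,-1],[0,0,0,0,0,0,-1],[0,0,0,0,0,0,-1],[0,0,0,0,0,0,-1],[0,0,0,0,0,0,-1],[0,0,0,0,0,0,-1]]}}

```text
time_s: 5.38
eef_pos: [509.0, 179.1, 43.9]
ee_rot: [0.0, 0.517, 0.856, 0.0]
force: [0.6, 1.5, 2.7]
grip_width: 0.398
```

Run:
```python
from h import *
from rig import capture
c=capture("side")
a=np.clip(c["pixels"][170:245,205:305].astype(float)*2.5,0,255).astype(np.uint8)
cv2.imwrite("pics/a4.png",cv2.resize(a,(800,600),interpolation=cv2.INTER_CUBIC)[:,:,::-1])
```

```text
(no output)
```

View pics/a4.png

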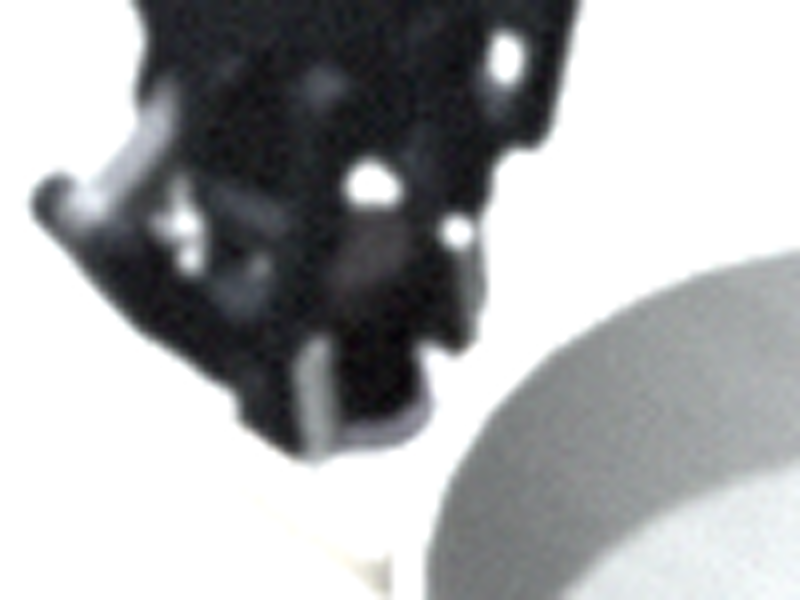

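The pads are about 37 mm tall, so their upper part clamps the 36 mm cap (around (380,260)) while the waist stays free below it. That grip works by friction on the cap's rim. I'll raise slightly so the tips clear the bush, then regrip firmly.

{"op": "play_rows", "data": {"deltas": [[0,0,0,0,0,0,0.1],[0,0,0,0,0,0,0.1],[0,0,0.1,0,0,0,0.1],[0,0,0.05,0,0,0,0.1],[0,0,0,0,0,0,0.1],[0,0,0,0,0,0,-1],[0,0,0,0,0,0,-1],[0,0,0,0,0,0,-1]], "squeeze": 30}}

```text
time_s: 6.1
eef_pos: [509.0, 179.2, 50.0]
ee_rot: [0.0, 0.517, 0.856, 0.0]
force: [-0.5, 0.8, 5.5]
grip_width: 0.399
```

{"op": "play_rows", "data": {"deltas": [[0,0,0,0,0,0,-1],[0,0,0,0,0,0,-1],[0,0,0,0,0,0,-1],[0,0,0,0,0,0,-1]], "squeeze": 90}}

```text
time_s: 6.43
eef_pos: [509.0, 179.2, 50.3]
ee_rot: [0.0, 0.517, 0.856, 0.0]
force: [-1.5, -0.5, 7.6]
grip_width: 0.38
```

{"op": "play_rows", "data": {"deltas": [[0,0,0.02,0,0,0,-1],[0,0,0.02,0,0,0,-1],[0,0,0.02,0,0,0,-1],[0,0,0.02,0,0,0,-1],[0,0,0.02,0,0,0,-1]]}}

```text
time_s: 6.85
eef_pos: [508.8, 179.1, 53.3]
ee_rot: [-0.0, 0.517, 0.856, 0.0]
force: [5.1, 1.5, -7.5]
grip_width: 0.385
```

7.5 N at +3 mm matches the spring law, so there is no slip so far. I'll continue in small steps.

{"op": "play_rows", "data": {"deltas": [[0,0,0.02,0,0,0,-1],[0,0,0.02,0,0,0,-1],[0,0,0.02,0,0,0,-1],[0,0,0.02,0,0,0,-1],[0,0,0.02,0,0,0,-1]]}}

```text
time_s: 7.27
eef_pos: [508.9, 179.1, 57.2]
ee_rot: [-0.0, 0.517, 0.856, 0.0]
force: [5.9, 1.9, -10.7]
grip_width: 0.38
```

{"op": "play_rows", "data": {"deltas": [[0,0,0.02,0,0,0,-1],[0,0,0.02,0,0,0,-1],[0,0,0.02,0,0,0,-1],[0,0,0.02,0,0,0,-1]]}}

```text
time_s: 7.6
eef_pos: [508.8, 179.1, 60.2]
ee_rot: [-0.0, 0.517, 0.856, 0.0]
force: [6.6, 1.8, -11.1]
grip_width: 0.384
```

{"op": "play_rows", "data": {"deltas": [[0,0,0.02,0,0,0,-1],[0,0,0.02,0,0,0,-1],[0,0,0.02,0,0,0,-1],[0,0,0.02,0,0,0,-1],[0,0,0.02,0,0,0,-1],[0,0,0.02,0,0,0,-1],[0,0,0.01,0,0,0,-1]]}}

```text
time_s: 8.18
eef_pos: [508.8, 179.1, 65.2]
ee_rot: [-0.0, 0.517, 0.856, -0.0]
force: [7.1, 2.9, -13.8]
grip_width: 0.38
```

{"op": "play_rows", "data": {"deltas": [[0,0,0,0,0,0,-1],[0,0,0,0,0,0,-1],[0,0,0,0,0,0,-1],[0,0,0,0,0,0,-1],[0,0,0,0,0,0,-1],[0,0,0,0,0,0,-1]]}}

```text
time_s: 8.68
eef_pos: [508.8, 179.1, 65.1]
ee_rot: [-0.0, 0.517, 0.856, 0.0]
force: [7.2, 1.8, -14.3]
grip_width: 0.381
```

{"op": "play_rows", "data": {"deltas": [[0,0,0,0,0,0,-1],[0,0,0,0,0,0,-1],[0,0,0,0,0,0,-1],[0,0,0,0,0,0,-1],[0,0,0,0,0,0,-1],[0,0,0,0,0,0,-1],[0,0,0,0,0,0,-1],[0,0,0,0,0,0,-1]]}}

```text
time_s: 9.35
eef_pos: [508.8, 179.1, 65.1]
ee_rot: [-0.0, 0.517, 0.856, 0.0]
force: [7.2, 2.2, -13.1]
grip_width: 0.382
```

Run:
```python
from h import *
from rig import capture
c=capture("side")
a=np.clip(c["pixels"][155:245,195:315].astype(float)*1.8,0,255).astype(np.uint8)
cv2.imwrite("pics/a5.png",cv2.resize(a,(800,600),interpolation=cv2.INTER_CUBIC)[:,:,::-1])
```

```text
(no output)
```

View pics/a5.png

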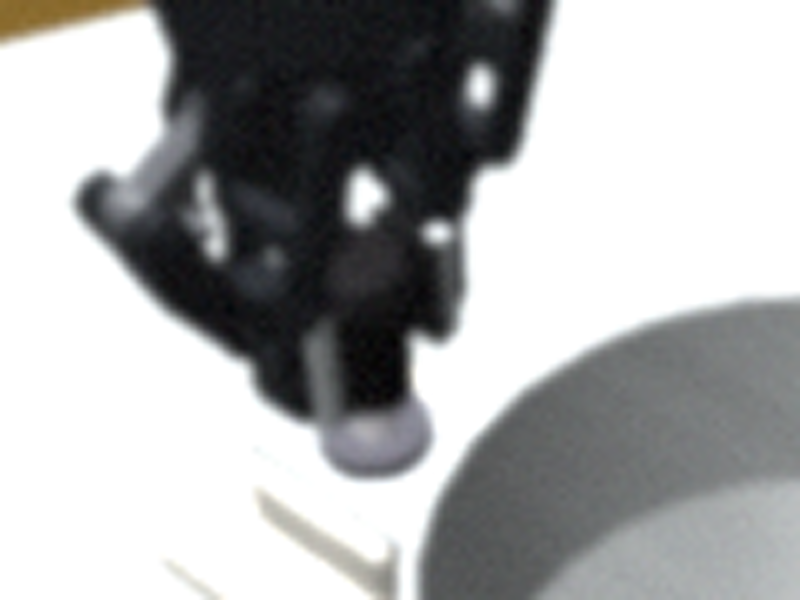

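The knob foot stands clear above the bush (foot at about (375,400), bush at (375,445)). The pin is raised and was held about 1.2 s. Now I'll ease it down.

{"op": "play_rows", "data": {"deltas": [[0,0,-0.02,0,0,0,-1],[0,0,-0.03,0,0,0,-1],[0,0,-0.03,0,0,0,-1],[0,0,-0.03,0,0,0,-1],[0,0,-0.03,0,0,0,-1],[0,0,-0.03,0,0,0,-1],[0,0,-0.03,0,0,0,-1],[0,0,-0.03,0,0,0,-1]]}}

```text
time_s: 10.07
eef_pos: [508.8, 179.2, 56.3]
ee_rot: [-0.0, 0.517, 0.856, 0.0]
force: [5.2, 0.7, -8.6]
grip_width: 0.382
```

{"op": "play_rows", "data": {"deltas": [[0,0,-0.03,0,0,0,-1],[0,0,-0.03,0,0,0,-1],[0,0,-0.03,0,0,0,-1],[0,0,-0.02,0,0,0,-1],[0,0,-0.02,0,0,0,-1],[0,0,0,0,0,0,-1]]}}

```text
time_s: 10.57
eef_pos: [508.9, 179.1, 51.3]
ee_rot: [0.0, 0.517, 0.856, 0.0]
force: [4.8, 2.2, -6.3]
grip_width: 0.381
```

{"op": "play_rows", "data": {"deltas": [[0,0,-0.02,0,0,0,-1],[0,0,-0.02,0,0,0,-1],[0,0,-0.01,0,0,0,-1],[0,0,0,0,0,0,-1],[0,0,0,0,0,0,-1]]}}

```text
time_s: 10.98
eef_pos: [508.9, 179.2, 50.3]
ee_rot: [0.0, 0.517, 0.856, 0.0]
force: [-0.2, 0.4, 6.0]
grip_width: 0.381
```

Tool force is now +6 N upward (it is pressing down) at the original height, so the pin is home. I'll open and retreat straight up.

{"op": "play_rows", "data": {"deltas": [[0,0,0,0,0,0,0.0],[0,0,0,0,0,0,0.3],[0,0,0,0,0,0,1],[0,0,0,0,0,0,1],[0,0,0,0,0,0,1],[0,0,0,0,0,0,1],[0,0,0,0,0,0,1]]}}

```text
time_s: 11.57
eef_pos: [508.7, 179.1, 49.6]
ee_rot: [-0.0, 0.517, 0.856, -0.0]
force: [0.1, 0.5, -0.1]
grip_width: 1.001
```

{"op": "play_rows", "data": {"deltas": [[0,0,0.2,0,0,0,1],[0,0,0.4,0,0,0,1],[0,0,0.5,0,0,0,1],[0,0,0.6,0,0,0,1],[0,0,0.6,0,0,0,1],[0,0,0.3,0,0,0,1],[0,0,0,0,0,0,1],[0,0,0,0,0,0,1]]}}

```text
time_s: 12.23
eef_pos: [508.8, 179.1, 154.0]
ee_rot: [0.0, 0.517, 0.856, 0.0]
force: [-0.5, -0.3, 0.3]
grip_width: 0.997
```

Run:
```python
from h import *
from rig import capture,sensors
c=capture("side"); o=dict(np.load("side0.npz"))
for n,r in(("lock",(230,185,268,230)),("spare",(340,165,372,200))): print(n,blobs(o,r)[:2],blobs(c,r)[:2])
cv2.imwrite("pics/a6.png",cv2.resize(c["pixels"][100:370,170:450],(622,600))[:,:,::-1]);print(sensors.sense()["force"])
```

```text
lock (array([249.33842239, 208.33333333]), array([239, 196,  20,  28, 393])) (array([249.37726098, 208.27131783]), array([239, 196,  20,  28, 387]))
spare (array([354.42675159, 183.63375796]), array([346, 173,  18,  25, 314])) (array([354.50488599, 183.59283388]), array([346, 173,  18,  25, 307]))
[ 0.00991832 -0.22402884  0.19017197]
```

View pics/a6.png

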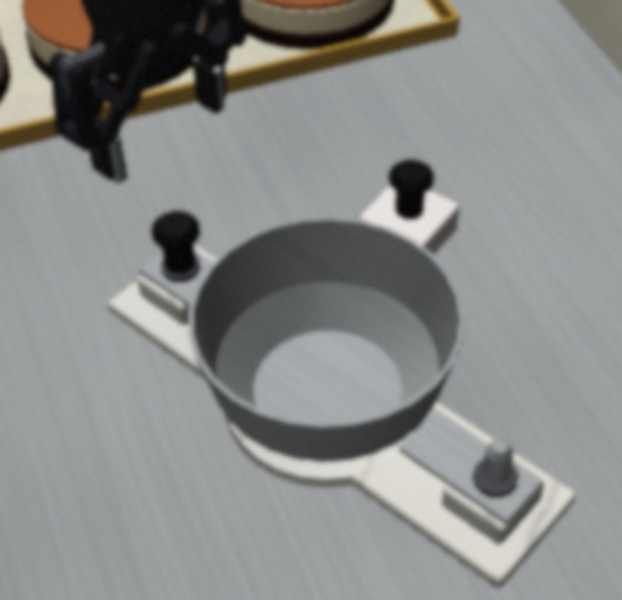

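The lock pin sits on its bush at (178,250), and the spare at (410,190) and the stud at (497,470) look unchanged. The gripper is clear and open.

```bash
python3 -c "
from rig import order; print(order.finish_job())"
```

```text
the job is handed in; nothing more can be done
None
```

I pulled the lock pin up slowly to about 14 N, where it had risen about 15 mm, and held it there for about 1.2 s. I then eased it home, let go, backed off and handed the job in at about 12 s. The hand-in reports no verdict.

- **Grip:** I didn't get the waist grip. The pads are too tall for it, so they stopped at about 35 mm on the 36 mm cap and I pulled by the cap's rim with 90 N of squeeze. It took three closes to settle this, all with the pin home.
- **Pull:** The force followed the spring law: 7.5 N at 3 mm, about 11 N at 10 mm and about 14 N at 15 mm. At 7 mm it read 10.7 N, about 1 N above the law. A picture during the hold showed the knob's foot clear of the bush. A sideways force of about 7 N also showed during the pull; I put it down to a small misalignment.
- **Last checks:** After release, the lock knob and the spare knob are within 0.1 pixel of their starting image positions. The force on the tool is about 0 and the gripper is open and well clear. The fingers never went near the stud.

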